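# Let a blue dryer ball out of its dispenser

## Task

Let the blue dryer ball out for the next load: with the fingertips press down the rubber-padded paddle of the dispenser that holds it, so that its gate lifts, and keep it down until the ball has rolled into the catch tray, then let the lever come back up so that the gate is shut again. Do not touch either ball, pick nothing up, leave the white ball's dispenser shut, and leave everything else on the counter where it stands.

Things in the scene. Friction and masses are not known exactly. Their poses are not given: they have to be found in the camera images.
- dispenser_a: fixed dispenser for the blue ball (both look alike, either may be left or right): wooden base 345 x 130 mm, white posts 124 mm tall, white trough. Origin on the table under the lever's pivot (pivot at y +35, z 110 mm); x from paddle to catch tray, roughly away from the robot; z up. Base spans x -133 to 213 mm; the ball waits on a 7 degree ramp behind the gate at x 90, y -25 mm.
- lever_a (a joint): sprung brass rocking lever of dispenser_a: 0 = paddle end up, gate shut; grows as the paddle is pressed, to the stop at 0.56 rad (gate fully up). The ball gets out only above about 0.4 rad and needs about 1 s to roll out. Pressing takes about 4.5 N to start, 9 N at the stop; a spring returns it to 0.
- pad_a (a point): centre of the top face of the black rubber pad (34 x 34 mm) on the brass paddle (40 x 40 mm) of lever_a, at the lever's robot-side end, 151 mm above the table at rest, at x -92, y +35 mm of its dispenser. The face leans 0.28 rad at rest, outer end higher. A fingertip going straight down here travels about 53 mm to the stop. Nothing stands above it.
- dispenser_b: fixed dispenser for the white ball (both look alike, either may be left or right): wooden base 345 x 130 mm, white posts 124 mm tall, white trough. Origin on the table under the lever's pivot (pivot at y +35, z 110 mm); x from paddle to catch tray, roughly away from the robot; z up. Base spans x -133 to 213 mm; the ball waits on a 7 degree ramp behind the gate at x 90, y -25 mm.
- lever_b (a joint): sprung brass rocking lever of dispenser_b: 0 = paddle end up, gate shut; grows as the paddle is pressed, to the stop at 0.56 rad (gate fully up). The ball gets out only above about 0.4 rad and needs about 1 s to roll out. Pressing takes about 4.5 N to start, 9 N at the stop; a spring returns it to 0.
- pad_b (a point): centre of the top face of the black rubber pad (34 x 34 mm) on the brass paddle (40 x 40 mm) of lever_b, at the lever's robot-side end, 151 mm above the table at rest, at x -92, y +35 mm of its dispenser. The face leans 0.28 rad at rest, outer end higher. A fingertip going straight down here travels about 53 mm to the stop. Nothing stands above it.
- blue_ball: blue nubbed plastic tumble-dryer ball, 56 mm across, about 60 g, rolls freely, waiting behind the gate of dispenser_a, centre 65 mm up; origin at its centre. Once let out it rolls into the open catch tray (x 109 to 205 mm of the dispenser, 62 mm wide about y -25 mm, floor about 19 mm and walls 44 mm above the table) and ends against its far end wall, centre at about x 177 mm, 46 mm up
- white_ball: white ball of the same kind and size, waiting behind the gate of dispenser_b; origin at its centre
- scoop_cup: clear plastic measuring cup, 56 mm across, 60 mm tall, standing between the two dispensers; origin at the centre of its underside; bystander
- amber_bottle: amber glass bottle with black cap, 48 mm across, 130 mm tall, standing between the two catch trays; origin at the centre of its underside; bystander
- soap_bar: green bar of soap, 75 x 50 x 25 mm, lying between the two dispensers; origin at the centre of its underside; bystander
- scrub_brush: scrubbing brush with a handle, 180 mm long, lying to the left (+y) of the dispensers; bystander
- canister: grey square canister with a dark lid and a brass loop handle, 126 x 126 mm, 190 mm tall, to the robot's right (-y) of the dispensers; origin at the centre of its underside; bystander
- softener_jar: white ceramic jar with a wooden lid, 80 mm across, 110 mm tall, to the robot's left (+y) of the dispensers; origin at the centre of its underside; bystander

How it is judged:
On the way, in this order (a step that is already met when the one before it is completed fails the run):
1. the fingers press the paddle of the blue ball's dispenser and its gate lifts (value of joint lever_a above 0.3 rad and distance between the grasp point and pad_a below 0.08 m), for 0.05 s.
2. the blue ball has rolled into the catch tray while the paddle is held down (x of blue_ball in the frame of dispenser_a between 0.13 and 0.205 m and y of blue_ball in the frame of dispenser_a between -0.06 and 0.01 m and z of blue_ball in the frame of dispenser_a between 0.03 and 0.065 m and value of joint lever_a above 0.3 rad), for 0.1 s.
At the end, for the whole second after the job is handed in: The blue ball lies at rest in its dispenser's catch tray (its centre 130 to 205 mm along the dispenser's x axis, between the tray's walls and 30 to 65 mm up), both levers are back within 0.06 rad of shut, the white ball is within 20 mm and every bystander within 25 mm of its start (x of blue_ball in the frame of dispenser_a between 0.13 and 0.205 m and y of blue_ball in the frame of dispenser_a between -0.06 and 0.01 m and z of blue_ball in the frame of dispenser_a between 0.03 and 0.065 m and linear speed of blue_ball below 0.03 m/s and value of joint each of lever_a, lever_b below 0.06 rad and distance of white_ball from where it was at the start of the episode below 0.02 m and distance of each of scoop_cup, amber_bottle, soap_bar, scrub_brush, canister, softener_jar from where it was at the start of the episode below 0.025 m); the robot touches nothing.
It fails at once if the robot touches a ball (contact force between any of the fingers, the arm and blue_ball above 0.3 N or contact force between any of the fingers, the arm and white_ball above 0.3 N).
It fails at once if a ball is lifted out of its trough (height (world z) of any of blue_ball, white_ball above 0.1 m).
It fails at once if the white ball's lever is pressed (value of joint lever_b above 0.12 rad).
It fails at once if the white ball leaves its place (distance of white_ball from where it was at the start of the episode above 0.02 m).
It fails at once if a bystander is lifted, carried, tipped or pushed (distance of any of scoop_cup, amber_bottle, soap_bar, scrub_brush, canister, softener_jar from where it was at the start of the episode above 0.025 m or angle between any of scoop_cup, amber_bottle, soap_bar, scrub_brush, canister, softener_jar's own z axis and vertical above 0.4 rad).
It also fails if it takes over 32 s, if anything falls off the work surface, if the arm or the gripper's body presses on something with over 40 N, if the wrist force passes 120 N, or if a joint passes its speed limit or range.

## Robot

A 7-joint arm with a two-finger parallel gripper is mounted at the origin on the work surface. World frame = base frame: x ahead of the robot, y to its left, z up, the work surface at z = 0. Lengths are in m, angles in rad, forces in N, time in s.
With the tool pointing down it reaches from about 0.425 to 0.925 m from the base axis. Payload 6.8 kg.
Tool frame: the origin (TCP) lies between the finger pads; the fingertips stand 22 mm ahead of it and the grasp point (between the pads) lies 3 mm ahead of it (robot.tip_reach is the distance from the TCP to the fingertips, in m); z points along the fingers, y is the line along which they close (so a half turn about z gives the same grasp; the last joint's range is limited). The gripper opens to 88 mm and grips with 3 to 60 N. Pads are 20 mm wide; open, the fingers measure 115 mm over their backs; the gripper's body (75 mm by 178 mm) begins 61 mm behind the grasp point.
Start: joints at [-1.234, 0.477, 0.022, 1.555, -0.011, 1.109, -0.083], TCP at [0.29, 0.609, 0.22] pointing down, gripper open.
Joint ranges: [-2.96, 2.96], [-0.34, 2.1], [-1.41, 1.46], [0.24, 2.44], [-1.37, 4.51], [0.17, 1.92], [-2.96, 2.96]. Speed limits (rad/s): [2.39, 2.39, 3.14, 3.14, 3.14, 3.14, 3.14].

## Interface

Orientations are given as a unit quaternion [w, x, y, z].
In Python, from rig import robot, viewer gives the robot as it stands.
- The arm moves only by the tool jog_arm, never from a script. Its argument "targets" is text: rows parted by semicolons, each of 7 numbers parted by spaces: the shift along the world's x, y, z in cm, then the turn, a rotation vector about the world's x, y, z in rad, then the finger opening in cm, from 0 to 8.78. A call has exactly 5 rows; each row is the pose to reach, as a shift and turn from the pose commanded when the call began; what a row does not reach only later rows make up. A row lasts 1/8 s, in which the tool goes at most 62.5 mm and 10.7 degrees, less where a joint would pass 70% of its speed; a pose out of reach is approached as far as the arm can. A call with a gripper value outside its range is refused whole. The fingers move at their own pace and stop on an object; the grip force is fixed at half the most. Time passes only in rows, so rows that repeat a pose let the fingers close, or fill a call up. It gives the time, the measured TCP pose, the force, the opening and the grip force at its end, in the units of the state.
- robot.sense(): the state, without advancing time (a new reading comes with each control period).
- viewer.capture(name): name is "side" or "top" or "wrist"; returns a dict with "frame" (384x512x3 uint8, red, green, blue), "range_z" (384x512 float32, m along the optical axis (not along the pixel's ray), 0 where there is no reading), "fx", "fy", "cx", "cy" (pixels), "k1" (the pictures are not rectified: a ray, as slopes to the right and down, at radius r is drawn at 1 + k1 r^2 times it, then the intrinsics apply), "rvec" (rotation vector, rad) and "tvec" (3), from world to camera coordinates, as OpenCV has them. Camera axes: x right, y down, z forward; pixel columns grow to the right and rows downward; lengths in m; the calibration is good to about 2 mm. A picture is of the moment at which its call begins.
- robot.hand_in(): hands the job in; it is judged then, once.
Trained networks look in the newest picture that a camera, given by its name, has taken for a name from the list of things; names that differ only in an ending like _2 or _b are one class to them, and where a whole thing is asked for, a point or a joint stands for the part that bears it (a point fixed in the world has none). Each returns a list of dicts, best first, with "confidence" (0 to 1); they miss things now and then, are a little off and sometimes report something else, mostly with a low value. They report only what shows in the picture. A call takes as long as a camera call.
- viewer.outline_of(name, camera): "pixels" (384x512 bool, what is visible of it) and "bbox" ([left, top, right, bottom] in pixels, round what is visible of it).
- viewer.landmark_of(name, camera): "uv" ([column, row] in pixels: a listed point, or the origin of a listed thing).
The state is a dict: "time_s": time; "joint_positions": joint angles; "qd": joint speeds; "tau": joint torques, N m; "tcp_pos": TCP position; "orientation": TCP orientation; "ft_force": force on the tool from outside, world axes, zero at the start; "wrist_torque": the same for the moment, N m; "opening": finger opening in m; "grip_force": force on a finger pad.
Only numpy, scipy, OpenCV 4.12 (cv2) and the standard library are available. Lean on these libraries where they do the work, as an engineer would, in place of code of your own. Each camera call takes 0.05 s, during which the arm holds its last target. There are 200 camera calls.

## Working session

There is one attempt and no reset: what is moved stays moved. The work goes in short steps, Python scripts to look and compute and a tool call to move; the robot and the scene stay as the last step left them, time stands still between calls to the robot, and variables do not carry over. Pictures are saved under pics/ and viewed, at most 10 in all, crops included, and the job is handed in when it is done.

Besides the shell and the picture viewer there is one more tool, called after "Call:" by a JSON object that holds its "method" and its "body". jog_arm: Moves the arm, as the interface text tells. Its arguments: {"type":"object","properties":{"targets":{"type":"string"}},"required":["targets"]}

```bash
mkdir -p pics; cat > h.py <<'E'
import numpy as np, cv2
from rig import robot, viewer
def cam(c):
    K=np.array([[c['fx'],0,c['cx']],[0,c['fy'],c['cy']],[0,0,1.]]); R=cv2.Rodrigues(np.array(c['rvec'],float))[0]
    return K,np.array([c['k1'],0,0,0,0.]),R,np.array(c['tvec'],float).ravel()
def ray(c,uv):
    K,d,R,t=cam(c); n=cv2.undistortPoints(np.array([[uv]],float),K,d)[0,0]
    return -R.T@t, R.T@np.array([n[0],n[1],1.])
def at_z(c,uv,z):
    o,d=ray(c,uv); return o+d*(z-o[2])/d[2]
def at_depth(c,uv):
    o,d=ray(c,uv); u,v=np.round(uv).astype(int); p=c['range_z'][max(v-2,0):v+3,max(u-2,0):u+3]; p=p[p>0]
    return o+d*np.median(p) if p.size else None
E
python3 - <<'E'
from h import *
np.set_printoptions(precision=3,suppress=True)
ims=[]
for n in ['top','side']:
    c=viewer.capture(n); ims.append(c['frame'])
    for nm in ['blue_ball','white_ball','pad_a','dispenser_a','canister','softener_jar','scoop_cup','amber_bottle']:
        for r in viewer.landmark_of(nm,n)[:3]:
            z={'blue_ball':.065,'white_ball':.065,'pad_a':.151}.get(nm,0)
            print(n,nm,round(r['confidence'],2),np.array(r['uv']),at_z(c,r['uv'],z),at_depth(c,r['uv']))
    cv2.imwrite(f'pics/{n}1.png',c['frame'][:,:,::-1])
s=robot.sense();print(s['time_s'],s['tcp_pos'],s['orientation'],s['opening'],robot.tip_reach)
E
```

```text
top blue_ball 0.45 [217.3 176.8] [0.619 0.164 0.065] [0.616 0.161 0.093]
top white_ball 0.54 [325.5 164.6] [ 0.67  -0.233  0.065] [ 0.666 -0.229  0.091]
top pad_a 0.92 [308.2 202.1] [ 0.526 -0.16   0.151] [ 0.526 -0.16   0.153]
top pad_a 0.83 [210.8 223.5] [0.448 0.173 0.151] [0.448 0.173 0.156]
top dispenser_a 0.89 [316.5 178.5] [ 0.625 -0.208  0.   ] [ 0.623 -0.206  0.017]
top dispenser_a 0.67 [221.9 195.1] [0.556 0.152 0.   ] [0.556 0.152 0.007]
top canister 0.95 [390.9 184.5] [ 0.606 -0.497  0.   ] [ 0.59  -0.447  0.161]
top softener_jar 0.56 [135.7 189.4] [0.573 0.487 0.   ] [0.565 0.453 0.111]
top softener_jar 0.35 [264.4 156.7] [ 0.706 -0.008  0.   ] [ 0.691 -0.008  0.094]
top softener_jar 0.18 [211.9 221.3] [0.456 0.188 0.   ] [0.455 0.169 0.153]
top scoop_cup 0.64 [265.3 226.1] [ 0.441 -0.015  0.   ] [ 0.441 -0.015  0.005]
top scoop_cup 0.49 [263.4 155.4] [ 0.711 -0.004  0.   ] [ 0.694 -0.004  0.105]
top amber_bottle 0.49 [264.1 155.1] [ 0.713 -0.007  0.   ] [ 0.696 -0.006  0.097]
side blue_ball 0.6 [249.3 171.8] [0.624 0.141 0.065] [0.619 0.132 0.075]
side blue_ball 0.44 [3
[... 213 characters left out ...]
ad_a 0.67 [279.  231.9] [ 0.533 -0.172  0.151] [ 0.534 -0.172  0.15 ]
side dispenser_a 0.93 [303.3 254. ] [ 0.613 -0.202  0.   ] [ 0.611 -0.204  0.005]
side dispenser_a 0.72 [230.2 184.5] [0.561 0.177 0.   ] [0.559 0.173 0.006]
side canister 0.57 [369.5 341.5] [ 0.602 -0.511  0.   ] [ 0.535 -0.528  0.159]
side softener_jar 0.84 [198.1 137. ] [0.578 0.481 0.   ] [0.563 0.44  0.037]
side scoop_cup 0.67 [199.  138.4] [0.577 0.471 0.   ] [0.565 0.438 0.03 ]
side scoop_cup 0.53 [229.4 231.4] [ 0.458 -0.002  0.   ] [ 0.445 -0.032  0.048]
side amber_bottle 0.85 [288.3 200.6] [ 0.698  0.    -0.   ] [ 0.686 -0.014  0.023]
0.9 [0.29  0.609 0.22 ] [-0.     0.221  0.975  0.   ] 0.08764631882775181 0.022
```

View pics/top1.png

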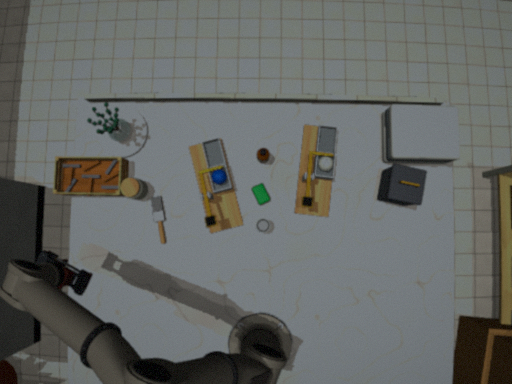

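View pics/side1.png

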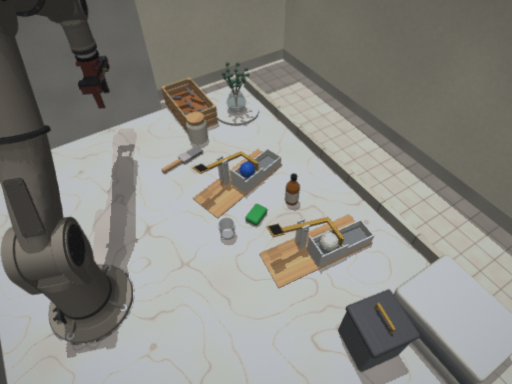

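The blue ball's dispenser is the left one: ball at about (217,177) in top and (249,172) in side, pad at (211,223) and (202,172). The pad is near (0.452, 0.165, 0.151) and the dispenser's yaw is about +15°. I'll close the fingers, turn their line across the dispenser and move over.

Call:
{"method": "jog_arm", "body": {"targets": "2 -5 0.5 0 0 0.14 0; 4 -10 1 0 0 0.28 0; 6 -15 1.5 0 0 0.42 0; 8 -20 2 0 0 0.56 0; 10 -25 2 0 0 0.7 0"}}

```text
time_s: 1.52
tcp_pos: [0.3913, 0.3579, 0.2405]
orientation: [0.001, -0.129, 0.992, 0.0]
ft_force: [1.4, -0.6, 0.1]
opening: 0.0412
grip_force: 0.0
```

Call:
{"method": "jog_arm", "body": {"targets": "1 -4 0 0 0 0 0; 2 -8 0 0 0 0 0; 3 -12 0 0 0 0 0; 4 -16 0 0 0 0 0; 4 -16 0 0 0 0 0"}}

```text
time_s: 2.15
tcp_pos: [0.4313, 0.1962, 0.24]
orientation: [0.0, -0.124, 0.992, -0.0]
ft_force: [0.6, 0.7, 0.8]
opening: 0.0003
grip_force: 0.0
```

```bash
python3 - <<'E'
from h import *
np.set_printoptions(precision=3,suppress=True)
for n in ['wrist','top','side']:
    c=viewer.capture(n)
    for nm in ['pad_a','blue_ball']:
        for r in viewer.landmark_of(nm,n)[:2]:
            z={'blue_ball':.065,'pad_a':.151}[nm]
            print(n,nm,round(r['confidence'],2),np.array(r['uv']),at_z(c,r['uv'],z),at_depth(c,r['uv']))
    for r in viewer.outline_of('pad_a',n)[:2]: print(r['confidence'],r['bbox'])
    if n=='wrist': cv2.imwrite('pics/w1.png',c['frame'][:,:,::-1])
s=robot.sense();print(s['time_s'],s['tcp_pos'],s['orientation'],s['opening'],s['ft_force'],s['joint_positions'])
E
```

```text
wrist pad_a 0.62 [230.7 219.7] [0.46  0.176 0.151] [0.46  0.176 0.151]
0.63 [208.0, 195.7, 249.9, 251.2]
top pad_a 0.82 [309.7 202.8] [ 0.524 -0.165  0.151] [ 0.524 -0.165  0.154]
top pad_a 0.64 [212.4 218.2] [0.466 0.168 0.151] [0.463 0.142 0.367]
top blue_ball 0.51 [221.9 175.8] [0.623 0.147 0.065] [0.62  0.145 0.088]
0.85 [302.4, 153.7, 331.5, 209.8]
0.82 [200.8, 165.1, 224.7, 225.8]
side pad_a 0.81 [275.7 232.5] [ 0.524 -0.169  0.151] [ 0.524 -0.169  0.151]
side blue_ball 0.6 [249.3 174.2] [0.618 0.131 0.065] [0.617 0.13  0.066]
0.94 [193.2, 152.6, 259.3, 173.4]
0.92 [267.7, 221.0, 340.7, 242.8]
2.75 [0.43 0.2  0.24] [-0.    -0.128  0.992 -0.   ] 0.00020240525972176976 [-0.103 -0.883 -0.148] [-0.624  0.122  0.064  1.999 -0.009  1.021  1.27 ]
```

View pics/w1.png

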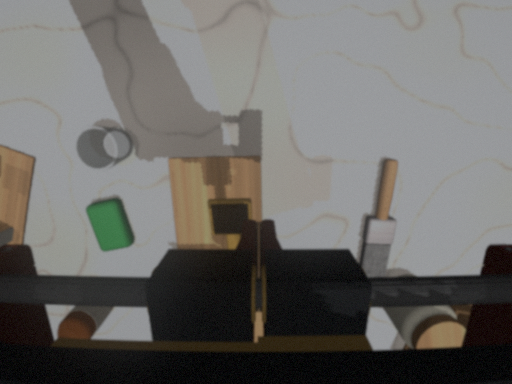

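The pad is the dark square at about (210–249, 200–233) in the wrist picture, left of the fingertips at (258,225). I'll refine its position using the depth image.

```bash
python3 - <<'E'
from h import *
np.set_printoptions(precision=3,suppress=True)
c=viewer.capture('wrist'); K,d,R,t=cam(c)
v,u=np.mgrid[150:250,180:290]; uv=np.stack([u.ravel(),v.ravel()],1).astype(float)
n=cv2.undistortPoints(uv[:,None],K,d)[:,0]; z=c['range_z'][v.ravel(),u.ravel()]
P=(np.c_[n,np.ones(len(n))]*z[:,None]-t)@R
m=(z>0)&(P[:,2]>.13)&(P[:,2]<.175)
Q=P[m];br=c['frame'][v.ravel()[m],u.ravel()[m]].max(1)
print('paddle',m.sum(),Q.mean(0),Q.min(0),Q.max(0), cv2.minAreaRect((Q[:,:2]*1000).astype(np.float32)))
D=Q[br<70]; print('dark',len(D),D.mean(0),D.min(0),D.max(0),cv2.minAreaRect((D[:,:2]*1000).astype(np.float32)))
print(uv[m].min(0),uv[m].max(0)); I=c['frame'][185:260,190:290,::-1]; cv2.imwrite('pics/w2.png',cv2.resize(I,None,fx=6,fy=6))
E
```

```text
paddle 1653 [0.46  0.175 0.15 ] [0.435 0.151 0.13 ] [0.499 0.194 0.157] ((468.4056396484375, 177.67892456054688), (59.62760543823242, 40.06037139892578), 15.755366325378418)
dark 1044 [0.458 0.175 0.152] [0.44  0.155 0.144] [0.478 0.192 0.157] ((460.0609436035156, 175.17835998535156), (35.234962463378906, 32.818885803222656), 16.696943283081055)
[203. 198.] [247. 248.]
```

View pics/w2.png

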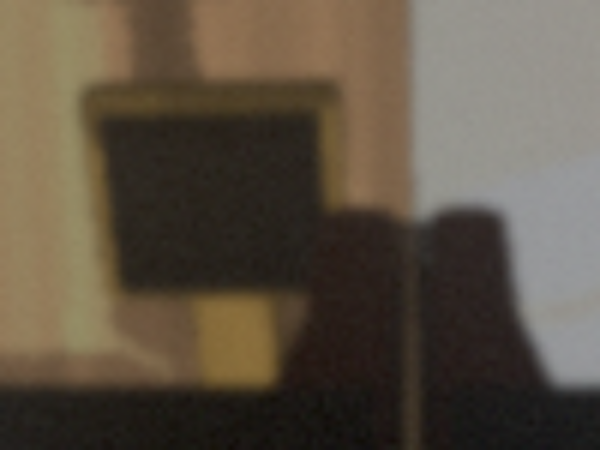

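The top view of the pad measures 35 x 33 mm, centred at (0.460, 0.175, 0.151), yaw about 16°. That fits the given sizes. Next I move above it, slightly outward, and go down.

Call:
{"method": "jog_arm", "body": {"targets": "1.4 -1.3 0 0 0 0 0; 2.7 -2.6 0 0 0 0 0; 2.7 -2.6 -2 0 0 0 0; 2.7 -2.6 -4 0 0 0 0; 2.7 -2.6 -5 0 0 0 0"}}

```text
time_s: 3.42
tcp_pos: [0.457, 0.1731, 0.1888]
orientation: [-0.001, -0.127, 0.992, -0.0]
ft_force: [0.4, -0.7, -0.1]
opening: 0.0005
grip_force: 0.0
```

Call:
{"method": "jog_arm", "body": {"targets": "0 0 -1 0 0 0 0; 0 0 -2 0 0 0 0; 0 0 -3 0 0 0 0; 0 0 -4 0 0 0 0; 0 0 -4 0 0 0 0"}}

```text
time_s: 4.05
tcp_pos: [0.4575, 0.1734, 0.1495]
orientation: [-0.0, -0.127, 0.992, -0.0]
ft_force: [-0.7, -0.2, 3.5]
opening: 0.0005
grip_force: 1.8
```

Call:
{"method": "jog_arm", "body": {"targets": "0 0 -1 0 0 0 0; 0 0 -2 0 0 0 0; 0 0 -2.6 0 0 0 0; 0 0 -2.6 0 0 0 0; 0 0 -2.6 0 0 0 0"}}

```text
time_s: 4.68
tcp_pos: [0.4577, 0.1734, 0.1239]
orientation: [0.0, -0.127, 0.992, 0.0]
ft_force: [1.0, 0.3, 0.1]
opening: 0.0005
grip_force: 0.0
```

```bash
python3 - <<'E'
from h import *
np.set_printoptions(precision=3,suppress=True)
c=viewer.capture('side')
for r in viewer.landmark_of('blue_ball','side')[:2]: print(r,at_depth(c,r['uv']))
cv2.imwrite('pics/s2.png',cv2.resize(c['frame'][110:260,150:350,::-1],None,fx=4,fy=4))
s=robot.sense();print(s['time_s'],s['tcp_pos'],s['ft_force'])
E
```

```text
{'uv': [250.8, 168.1], 'confidence': 0.44} [0.631 0.142 0.079]
4.775 [0.458 0.173 0.124] [ 0.594  0.328 -0.494]
```

View pics/s2.png

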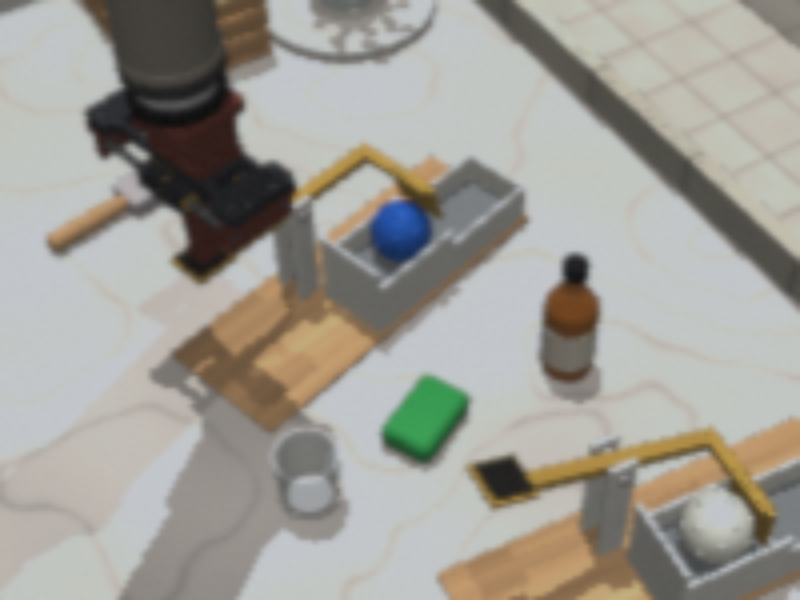

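The fingers are holding the paddle down (crop 200,265), and the gate's end (430,200) has risen. The ball at (400,230) is still passing under it. I'll hold here and check.

Call:
{"method": "jog_arm", "body": {"targets": "0 0 0 0 0 0 0; 0 0 0 0 0 0 0; 0 0 0 0 0 0 0; 0 0 0 0 0 0 0; 0 0 0 0 0 0 0"}}

```text
time_s: 5.4
tcp_pos: [0.4574, 0.1733, 0.1238]
orientation: [-0.0, -0.127, 0.992, 0.0]
ft_force: [-0.2, 0.3, -0.2]
opening: 0.0003
grip_force: 0.0
```

Call:
{"method": "jog_arm", "body": {"targets": "0 0 0 0 0 0 0; 0 0 0 0 0 0 0; 0 0 0 0 0 0 0; 0 0 0 0 0 0 0; 0 0 0 0 0 0 0"}}

```text
time_s: 6.02
tcp_pos: [0.4574, 0.1734, 0.1238]
orientation: [-0.0, -0.127, 0.992, 0.0]
ft_force: [0.3, -0.2, 0.1]
opening: 0.0006
grip_force: 0.0
```

```bash
python3 - <<'E'
from h import *
np.set_printoptions(precision=3,suppress=True)
c=viewer.capture('side')
for r in viewer.landmark_of('blue_ball','side')[:2]: print(r,at_depth(c,r['uv']))
cv2.imwrite('pics/s3.png',cv2.resize(c['frame'][110:220,170:300,::-1],None,fx=5,fy=5,interpolation=cv2.INTER_CUBIC))
s=robot.sense();print(s['time_s'],s['tcp_pos'],s['ft_force'])
E
```

```text
{'uv': [251.6, 166.1], 'confidence': 0.59} [0.637 0.146 0.083]
6.125 [0.457 0.173 0.124] [-0.035 -0.433 -0.456]
```

View pics/s3.png

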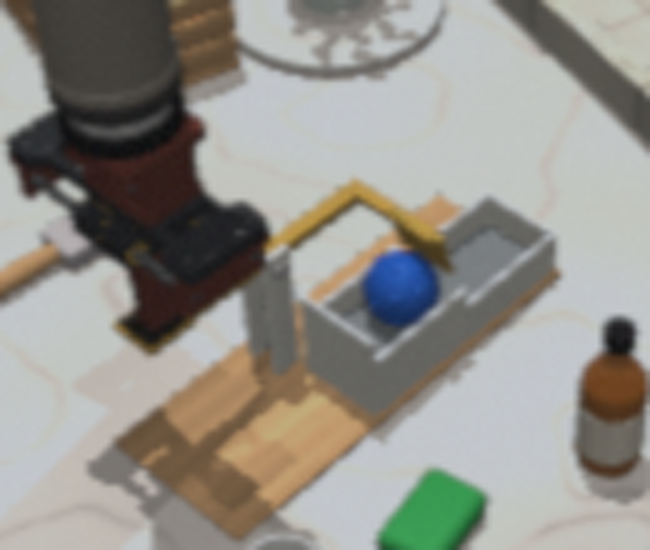

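The gate bend has risen from about row 154 to 146, but the ball still touches the gate and the force reads about 0. I'll press a little further.

Call:
{"method": "jog_arm", "body": {"targets": "0 0 -0.3 0 0 0 0; 0 0 -0.6 0 0 0 0; 0 0 -0.6 0 0 0 0; 0 0 -0.6 0 0 0 0; 0 0 -0.6 0 0 0 0"}}

```text
time_s: 6.75
tcp_pos: [0.4568, 0.1732, 0.1179]
orientation: [-0.001, -0.127, 0.992, -0.0]
ft_force: [-3.1, -1.0, 5.8]
opening: 0.0008
grip_force: 3.2
```

```bash
python3 - <<'E'
from h import *
np.set_printoptions(precision=3,suppress=True)
c=viewer.capture('side'); ims=[c['frame'][110:220,170:300,::-1]]
for r in viewer.landmark_of('blue_ball','side')[:2]: print(r,at_depth(c,r['uv']))
ims=[cv2.imread('pics/side1.png')[110:220,170:300]]+ims
c=viewer.capture('wrist'); w=c['frame'][130:240,190:320,::-1]
ims.append(w)
cv2.imwrite('pics/s4.png',cv2.resize(np.hstack(ims),None,fx=2.05,fy=2.05,interpolation=cv2.INTER_CUBIC))
s=robot.sense();print(s['time_s'],s['tcp_pos'],s['ft_force'],s['wrist_torque'])
E
```

```text
{'uv': [251.1, 167.5], 'confidence': 0.53} [0.634 0.144 0.078]
6.9 [0.457 0.173 0.118] [-3.773  0.358  6.098] [-0.184  0.745 -0.03 ]
```

View pics/s4.png

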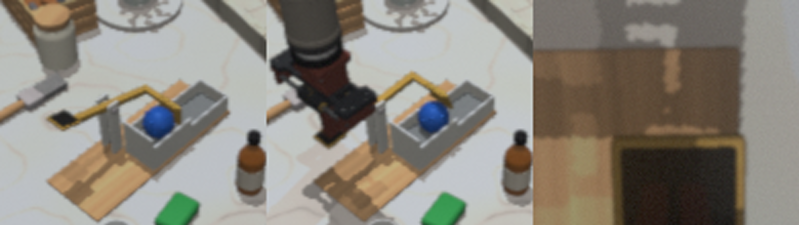

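Force is now 6 N and the paddle is down under the tips, but the ball is still held. I'll press on carefully.

Call:
{"method": "jog_arm", "body": {"targets": "0 0 -0.2 0 0 0 0; 0 0 -0.4 0 0 0 0; 0 0 -0.6 0 0 0 0; 0 0 -0.6 0 0 0 0; 0 0 -0.6 0 0 0 0"}}

```text
time_s: 7.52
tcp_pos: [0.4564, 0.1731, 0.1119]
orientation: [-0.001, -0.127, 0.992, -0.0]
ft_force: [-5.0, -2.1, 8.5]
opening: 0.0007
grip_force: 4.4
```

```bash
python3 - <<'E'
from h import *
np.set_printoptions(precision=3,suppress=True)
c=viewer.capture('side'); ims=[c['frame'][110:220,170:300,::-1]]
for r in viewer.landmark_of('blue_ball','side')[:2]: print(r,at_depth(c,r['uv']))
c=viewer.capture('top'); ims.append(c['frame'][120:230,160:290,::-1])
for r in viewer.landmark_of('blue_ball','top')[:2]: print(r,at_depth(c,r['uv']))
cv2.imwrite('pics/s5.png',cv2.resize(np.hstack(ims),None,fx=3,fy=3,interpolation=cv2.INTER_CUBIC))
s=robot.sense();print(s['time_s'],s['tcp_pos'],s['ft_force'],s['wrist_torque'])
E
```

```text
{'uv': [264.6, 161.6], 'confidence': 0.52} [0.7   0.159 0.059]
{'uv': [210.3, 147.5], 'confidence': 0.59} [0.726 0.192 0.073]
7.725 [0.456 0.173 0.112] [-4.086 -1.959  8.153] [-0.241  1.043 -0.037]
```

View pics/s5.png

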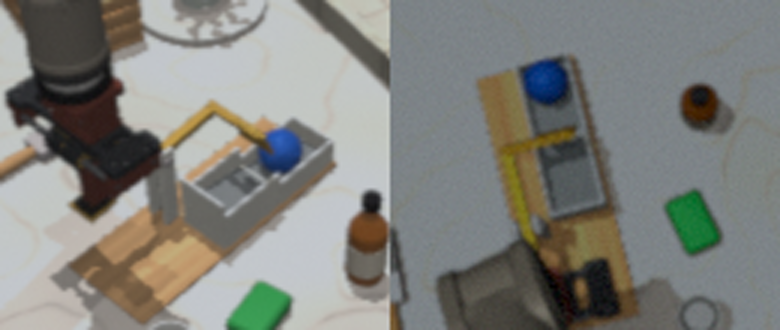

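The ball has passed under the gate and is in the tray (545,80 in the top crop). I'll hold for it to settle, then lift.

Call:
{"method": "jog_arm", "body": {"targets": "0 0 0 0 0 0 0; 0 0 0 0 0 0 0; 0 0 0 0 0 0 0; 0 0 0 0 0 0 0; 0 0 0 0 0 0 0"}}

```text
time_s: 8.35
tcp_pos: [0.4564, 0.1731, 0.1119]
orientation: [-0.001, -0.127, 0.992, -0.0]
ft_force: [-4.3, -2.2, 8.4]
opening: 0.0004
grip_force: 4.4
```

Call:
{"method": "jog_arm", "body": {"targets": "0 0 0 0 0 0 0; 0 0 0 0 0 0 0; 0 0 0 0 0 0 0; 0 0 0 0 0 0 0; 0 0 0 0 0 0 0"}}

```text
time_s: 8.98
tcp_pos: [0.4564, 0.1731, 0.1119]
orientation: [-0.001, -0.127, 0.992, -0.0]
ft_force: [-3.8, -1.6, 7.1]
opening: 0.0004
grip_force: 4.4
```

```bash
python3 - <<'E'
from h import *
np.set_printoptions(precision=3,suppress=True)
o=np.array([.558,.167]);a=np.deg2rad(16.3);M=np.array([[np.cos(a),np.sin(a)],[-np.sin(a),np.cos(a)]])
for n in ['side','top']:
    c=viewer.capture(n)
    for r in viewer.landmark_of('blue_ball',n)[:2]:
        p=at_z(c,r['uv'],.046); print(n,r,p,M@(p[:2]-o))
print(robot.sense()['ft_force'])
E
```

```text
side {'uv': [267.7, 156.5], 'confidence': 0.71} [0.732 0.187 0.046] [ 0.173 -0.03 ]
side {'uv': [307.0, 255.4], 'confidence': 0.56} [ 0.6   -0.231  0.046] [-0.072 -0.393]
top {'uv': [208.5, 149.1], 'confidence': 0.67} [0.725 0.202 0.046] [ 0.17  -0.013]
[-5.212 -2.127  8.453]
```

The ball sits at about (0.172, -0.02) in the dispenser frame, matching the expected rest spot. Now I release the lever.

Call:
{"method": "jog_arm", "body": {"targets": "0 0 1 0 0 0 0; 0 0 2 0 0 0 0; 0 0 3 0 0 0 0; 0 0 4 0 0 0 0; 0 0 5 0 0 0 0"}}

```text
time_s: 9.8
tcp_pos: [0.456, 0.1728, 0.1616]
orientation: [-0.002, -0.127, 0.992, -0.0]
ft_force: [0.6, -0.2, 0.4]
opening: -0.0001
grip_force: 0.0
```

Call:
{"method": "jog_arm", "body": {"targets": "0 0 2 0 0 0 0; 0 0 4 0 0 0 0; 0 0 7 0 0 0 0; -2 4 10 0 0 0 0; -4 8 10 0 0 0 0"}}

```text
time_s: 10.42
tcp_pos: [0.4171, 0.254, 0.2636]
orientation: [0.001, -0.126, 0.992, 0.0]
ft_force: [0.8, 0.6, -0.5]
opening: 0.001
grip_force: 0.0
```

Call:
{"method": "jog_arm", "body": {"targets": "0 4 0 0 0 0 0; 0 8 0 0 0 0 0; 0 8 0 0 0 0 0; 0 8 0 0 0 0 0; 0 8 0 0 0 0 0"}}

```text
time_s: 11.05
tcp_pos: [0.4175, 0.3316, 0.2616]
orientation: [-0.0, -0.126, 0.992, -0.001]
ft_force: [0.0, -0.6, -0.0]
opening: 0.0004
grip_force: 0.0
```

```bash
python3 - <<'E'
from h import *
np.set_printoptions(precision=3,suppress=True)
ims=[]
for n,(y,x) in {'side':(110,170),'top':(120,160)}.items():
    c=viewer.capture(n); ims.append(c['frame'][y:y+110,x:x+130,::-1])
    for nm in ['blue_ball','pad_a']:
        for r in viewer.landmark_of(nm,n)[:2]: print(n,nm,r,at_depth(c,r['uv']))
cv2.imwrite('pics/s6.png',cv2.resize(np.hstack(ims),None,fx=3,fy=3,interpolation=cv2.INTER_CUBIC))
s=robot.sense();print(s['time_s'],s['tcp_pos'],s['ft_force'])
E
```

```text
side blue_ball {'uv': [275.8, 232.8], 'confidence': 0.52} [ 0.523 -0.171  0.152]
side blue_ball {'uv': [269.2, 154.1], 'confidence': 0.44} [0.731 0.175 0.068]
side pad_a {'uv': [202.5, 167.8], 'confidence': 0.78} [0.464 0.167 0.151]
side pad_a {'uv': [274.5, 229.9], 'confidence': 0.77} [ 0.525 -0.162  0.154]
top blue_ball {'uv': [213.8, 144.0], 'confidence': 0.55} [0.74  0.18  0.069]
top pad_a {'uv': [210.6, 220.0], 'confidence': 0.94} [0.46  0.174 0.152]
top pad_a {'uv': [307.4, 204.1], 'confidence': 0.61} [ 0.519 -0.157  0.156]
11.35 [0.418 0.333 0.262] [0.156 0.685 0.24 ]
```

View pics/s6.png

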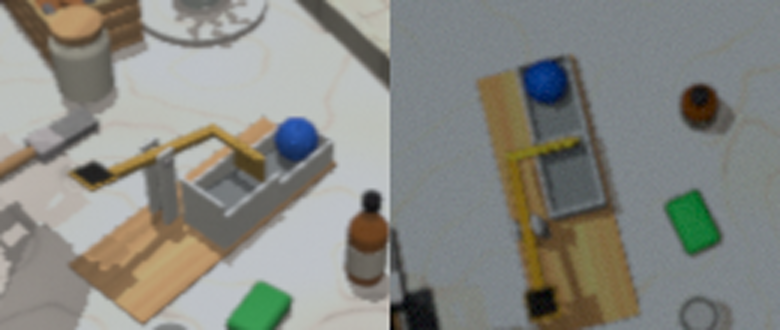

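The blue ball rests at the tray's far end (545,80 in the top crop), the pad is back at z 0.151, the gate is shut and the arm is clear.

```bash
python3 -c "
from rig import robot
print(robot.hand_in())"
```

```text
the job is handed in; nothing more can be done
None
```

The blue ball is in its catch tray, its lever is back up with the gate shut, I saw nothing else moved in the pictures, and the job is handed in; no verdict came back.

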